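# Stack an anchor kit on its bearing plate

## Robot

A 7-joint arm with a two-finger parallel gripper is mounted at the origin on the work surface. World frame = base frame: x ahead of the robot, y to its left, z up, the work surface at z = 0. Lengths are in mm, angles in rad, forces in N, time in s.
With the tool pointing down it reaches from about 425 to 875 mm from the base axis. Payload 4.7 kg.
Tool frame: the origin (TCP) lies at the very end of the fingers, on their centre line; the grasp point (between the pads) lies 19 mm behind it; z points along the fingers, y is the line along which they close (so a half turn about z gives the same grasp; the last joint's range is limited). The gripper opens to 85 mm and grips with 20 to 120 N. Pads are 22 mm wide; open, the fingers measure 114 mm over their backs; the gripper's body (76 mm by 85 mm) begins 54 mm behind the grasp point. The pads swing forward as they close: fully open they stand 13 mm farther back than shut.
Start: joints at [1.316, 0.321, -0.07, 1.45, 0.023, 1.371, -0.057], TCP at [172.603, -626.684, 231.349] pointing down, gripper open.
Joint ranges: [-2.86, 2.86], [-0.3, 2.09], [-1.38, 1.24], [0.06, 2.45], [-1.56, 4.7], [0.09, 2.05], [-2.69, 2.69]. Speed limits (rad/s): [2.57, 2.57, 3.14, 3.14, 3.14, 3.14, 3.14].

## Interface

Orientations are given as a unit quaternion [w, x, y, z].
In Python, from cell import arm gives the robot as it stands.
- The arm moves only by the tool play_rows, never from a script. Its argument "rows" is a list of rows, each a list of 7 numbers: the shift along the tool's x, y, z in mm, then the turn, a rotation vector about the tool's x, y, z in rad, then the finger opening in mm, from 0 to 85.4. In form: [[x, y, z, ax, ay, az, grip], ...]. A call has 1 to 10 rows; each row is the pose to reach, as a shift and turn from the pose commanded when the call began, along the tool's axes at that moment; what a row does not reach only later rows make up. A row lasts 1/10 s, in which the tool goes at most 50 mm and 8.59 degrees, less where a joint would pass 70% of its speed; a pose out of reach is approached as far as the arm can. A call with a gripper value outside its range is refused whole. The fingers move at their own pace and stop on an object; "newtons" is the grip in N (left out, the last holds). Time passes only in rows, so rows that repeat a pose let the fingers close. It gives the time, the measured TCP pose, the force, the opening and the grip force at its end, in the units of the state.
- arm.sense(): the state, without advancing time (a new reading comes with each control period).
- arm.get_image(name): name is "scene" or "top" or "wrist"; returns the picture (400x640x3 uint8, blue, green, red); there is no depth.
- arm.calibration(name): a dict with "intrinsics" (3x3 intrinsics, pixels), "R" (3x3) and "t" (3): a world point X has camera coordinates R X + t; the wrist camera has in their place "tool_from_camera" (4x4, takes a point from camera to tool coordinates, whose origin is the TCP and whose axes are the flange's). Camera axes: x right, y down, z forward; pixel columns grow to the right and rows downward; lengths in mm; the calibration is good to about 2 mm. The wrist camera is an equidistant fisheye: a pixel r from the principal point sees the ray r / f radians off the axis. A picture is of the moment at which its call begins: read the wrist's pose just before it. calibration takes no time and is no camera call.
- arm.job_done(): hands the job in; it is judged then, once.
The state is a dict: "clock": time; "joints": joint angles; "qvel": joint speeds; "effort": joint torques, N m; "ee_pos": TCP position; "tcp_rot": TCP orientation; "wrist_force": force on the tool from outside, world axes, zero at the start; "wrist_torque": the same for the moment, N m; "finger_gap": finger opening in mm; "finger_force": force on a finger pad.
Only numpy, scipy, OpenCV 4.12 (cv2) and the standard library are available. Lean on these libraries where they do the work, as an engineer would, in place of code of your own. Each camera call takes 0.05 s, during which the arm holds its last target. There are 200 camera calls.

## Task

Make up one ground-anchor kit on the square bearing plate that lies alone in front of you: lay the wide flat washer flat on the plate's raised round seat, then the thick spacer disc on the washer, then the flanged hexagon nut on the spacer, flange down, each centred over the plate's hole to within a centimetre. Set each part down rather than dropping it, in that order, and leave the plate, the pile of spare plates, the spanner and the carton where they lie.

Things in the scene. Friction and masses are not known exactly. Their poses are not given: they have to be found in the camera images.
- plate: grey cast bearing plate, 150 x 150 mm, 14 mm thick, flat and loose on the bench (2.2 kg), alone near its middle; at its centre a raised round flat seat, 88 mm across, its top 20 mm above the underside, with a 44 mm hole through it and low ribs around. Origin: centre of the underside; z up, x and y along the sides.
- washer: wide flat steel washer, 68 mm across, 18 mm thick, with a 40 mm hole, lying flat on the bench; both faces alike. Origin: centre of the underside; z up, along its axis. About 0.35 kg.
- spacer: thick steel spacer disc, 60 mm across, 30 mm thick, with a 24 mm hole, lying flat on the bench; both faces alike. Origin: centre of the underside; z up, along its axis. About 0.55 kg.
- nut: flanged steel hexagon nut standing on its flange: round flange 60 mm across and 8 mm thick, on it a hexagon 42 mm across flats and 26 mm high (34 mm in all), with a 24 mm bore. Origin: centre of the flange's underside; z up, along its axis; its x axis is square to one pair of the hexagon's flats (the others at 60 degree steps). About 0.35 kg.
- spares: bystander: pile of three more 150 mm square plates, 58 mm high, beyond the work on the robot's right. Origin: centre of the underside.
- spanner: bystander: steel spanner, 200 mm long, lying on the bench beyond the work. Origin: under its middle, on the bench.
- carton: bystander: open cardboard carton 140 x 180 x 70 mm, beyond the work on the robot's left. Origin: centre of the underside.
Not all that is in view belongs to the job. Leave any blue or yellow look-alike of the washer alone.

How it is judged:
By the outcome, as a careful person would: the job done as asked, in the order asked, and still so for the second after the job is handed in, with the robot touching nothing.
It also fails if it takes over 69 s, if anything falls off the work surface, if the arm or the gripper's body presses on something with over 40 N, if the wrist force passes 120 N, or if a joint passes its speed limit or range.

## Working session

There is one attempt and no reset: what is moved stays moved. The work goes in short steps, Python scripts to look and compute and a tool call to move; the robot and the scene stay as the last step left them, time stands still between calls to the robot, and variables do not carry over. Pictures are saved under pics/ and viewed, at most 10 in all, crops included, and the job is handed in when it is done.

Besides the shell and the picture viewer there is one more tool, called after ">>>" as name([rows], argument=value, ...), one row to a line, values as JSON. play_rows: Moves the arm, as the interface text tells. Its arguments: {"type":"object","properties":{"rows":{"type":"array"},"newtons":{"type":"number"}},"required":["rows"]}

```bash
ls; mkdir -p pics; python3 - <<'E'
from cell import arm
import cv2,numpy as np
np.set_printoptions(precision=4,suppress=True)
s=arm.sense();print(s['clock'],s['ee_pos'],s['tcp_rot'],s['finger_gap'])
for n in("scene","top","wrist"):
    cv2.imwrite(f'pics/{n}0.png',arm.get_image(n));print(n,arm.calibration(n))
E
```

```text
pics
0.0 [ 172.4011 -626.1442  230.2287] [-0.001   0.991   0.134  -0.0002] 85.02055270603006
scene {'intrinsics': array([[465.6997,   0.    , 316.3739],
       [  0.    , 465.6997, 194.2993],
       [  0.    ,   0.    ,   1.    ]]), 'R': array([[-0.6776,  0.7354, -0.0071],
       [ 0.611 ,  0.5576, -0.5618],
       [-0.4092, -0.3851, -0.8272]]), 't': array([ 323.8539, -382.2248, 1541.0003])}
top {'intrinsics': array([[430.6918,   0.    , 316.397 ],
       [  0.    , 430.6918, 202.2604],
       [  0.    ,   0.    ,   1.    ]]), 'R': array([[ 0.0166, -0.9996,  0.0207],
       [-0.9897, -0.0194, -0.142 ],
       [ 0.1423, -0.0181, -0.9897]]), 't': array([  42.975 ,  564.2265, 1022.2912])}
wrist {'intrinsics': array([[309.7069,   0.    , 318.5674],
       [  0.    , 309.7069, 201.4482],
       [  0.    ,   0.    ,   1.    ]]), 'tool_from_camera': array([[  -0.0001,   -0.9614,   -0.2752,   70.198 ],
       [   1.    ,   -0.0002,    0.0005,   -0.7879],
       [  -0.0005,   -0.2752,    0.9614, -142.8679],
       [   0.    ,    0.    ,    0.    ,    1.    ]])}
```

View pics/top0.png

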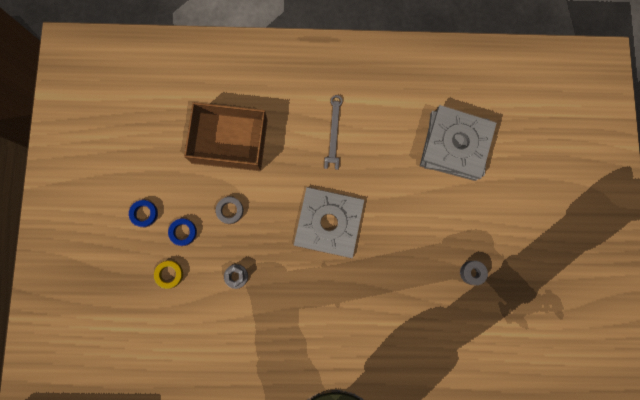

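View pics/scene0.png

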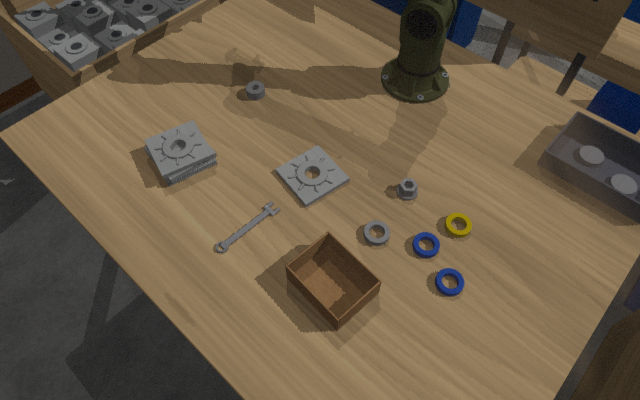

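The top view shows the plate at (330,221), a grey washer at (229,209), the nut at (235,275) and the spacer at (474,272). The spare plates are at (460,141), the spanner at (333,135) and the carton at (227,137). Washer candidates are grey (229,209), blue (143,213), blue (182,232) and yellow (168,274). The grey one fits, because blue and yellow are excluded. The scene view agrees: washer (376,233), nut (407,189), spacer (255,90), plate (313,174).

```bash
cat > h.py <<'E'
from cell import arm
import cv2,numpy as np
from scipy.spatial.transform import Rotation as Ro
np.set_printoptions(precision=3,suppress=True)
def ray(n,p,st=None):
    c=arm.calibration(n);K=c['intrinsics'];x=(p[0]-K[0,2])/K[0,0];y=(p[1]-K[1,2])/K[1,1]
    if n!='wrist': return -c['R'].T@c['t'], c['R'].T@np.array([x,y,1])
    r=np.hypot(x,y);s=np.sin(r)/max(r,1e-9);T=c['tool_from_camera'];q=st['tcp_rot']
    R=Ro.from_quat([q[1],q[2],q[3],q[0]]).as_matrix()
    return st['ee_pos']+R@T[:3,3], R@T[:3,:3]@np.array([x*s,y*s,np.cos(r)])
def cast(n,p,z,st=None):
    o,d=ray(n,p,st);return o+d*(z-o[2])/d[2]
def meet(p1,p2):
    (a,u),(b,v)=ray('top',p1),ray('scene',p2);k=np.linalg.lstsq(np.c_[u,-v],b-a,rcond=None)[0]
    return (a+u*k[0]+b+v*k[1])/2,np.linalg.norm(a+u*k[0]-b-v*k[1])
def grey(im):
    f=im.astype(int);return (((f.max(2)-f.min(2))<28)&(f.max(2)>60)).astype(np.uint8)*255
def blob(m,c,r,fill=True):
    w=np.zeros_like(m);cv2.circle(w,c,r,255,-1)
    cs=cv2.findContours(m&w,cv2.RETR_EXTERNAL,cv2.CHAIN_APPROX_NONE)[0];return max(cs,key=cv2.contourArea)
def go(pos,yaw=None):
    """shift and turn in tool axes to reach pos, tool down, tool x at world yaw"""
    s=arm.sense();q=s['tcp_rot'];R=Ro.from_quat([q[1],q[2],q[3],q[0]])
    x=R.as_matrix()[:,0];y0=np.arctan2(x[1],x[0]);yaw=y0 if yaw is None else yaw
    c,t=np.cos(yaw),np.sin(yaw);G=Ro.from_matrix(np.array([[c,t,0],[t,-c,0],[0,0,-1]]))
    print('t',s['clock'],'at',s['ee_pos'],'yaw',y0,'q',np.array(s['joints']),'F',s['wrist_force'],'gap',s['finger_gap'],s['finger_force'])
    print('SHIFT',R.inv().apply(np.array(pos)-s['ee_pos']),'TURN',(R.inv()*G).as_rotvec())
E
python3 - <<'E'
from h import *
T=cv2.imread('pics/top0.png');S=cv2.imread('pics/scene0.png');mt,ms=grey(T),grey(S)
for n,a,b,r1,r2,h in(('washer',(229,209),(376,233),24,22,18),('nut',(235,275),(407,189),22,20,34),('spacer',(474,272),(255,90),20,18,30),('plate',(330,221),(313,174),50,50,14)):
    A=blob(mt,a,r1);B=blob(ms,b,r2)
    ca,cb=[np.array(cv2.minEnclosingCircle(k)[0]) if n!='plate' else np.mean(cv2.boxPoints(cv2.minAreaRect(k)),0) for k in(A,B)]
    P,e=meet(ca,cb);zt=h/2
    print(n,cv2.boundingRect(A),cv2.boundingRect(B),'meet',P,e,'top',cast('top',ca,zt)[:2],'scene',cast('scene',cb,zt)[:2])
    if n=='plate':
        bx=cv2.boxPoints(cv2.minAreaRect(A));print([cast('top',p,14)[:2] for p in bx])
crop=np.hstack([cv2.resize(T[180:305,120:270],None,fx=2.6,fy=2.6),cv2.resize(T[210:335,405:555],None,fx=2.6,fy=2.6)])
cv2.imwrite('pics/crop.png',crop)
E
```

```text
washer (216, 196, 28, 28) (363, 220, 27, 26) meet [545.163 272.654   5.255] 0.31846145665568776 top [544.612 272.092] scene [547.171 273.577]
nut (224, 264, 24, 24) (396, 178, 22, 22) meet [380.339 249.306   7.631] 0.5494407849048547 top [380.775 247.552] scene [386.401 252.346]
spacer (460, 260, 28, 25) (245, 78, 20, 22) meet [ 398.033 -341.086   17.419] 3.3105951365843835 top [ 397.044 -340.571] scene [ 397.099 -344.869]
plate (294, 188, 70, 70) (275, 145, 75, 62) meet [518.408  20.291   4.194] 0.9336900724205695 top [518.415  20.051] scene [519.655  22.14 ]
[array([458.876, 108.376]), array([607.048,  80.227]), array([577.687, -69.249]), array([430.289, -38.188])]
```

View pics/crop.png

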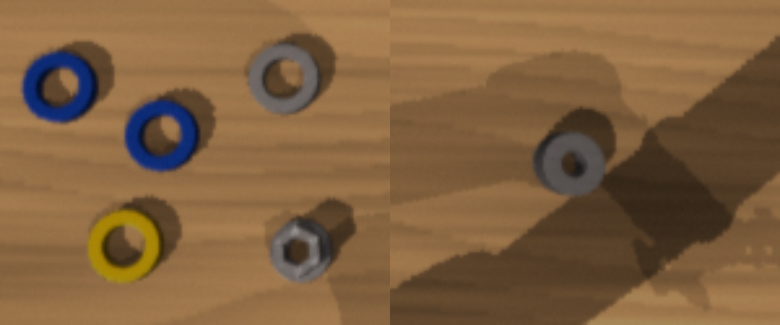

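The crop confirms the grey ring (upper right of the left panel, full-image 229,209) as the washer. The blue and yellow rings are decoys. The spacer is at (474,272).

```bash
python3 - <<'E'
from h import *
for p in((500,-300,230),(545,272,150)): go(p,0.27)
E
```

```text
t 0.15 at [ 172.494 -626.283  230.497] yaw 0.2688190127006451 q [ 1.316  0.322 -0.07   1.451  0.023  1.371 -0.057] F [-0.209 -0.173  0.267] gap 84.84691544113699 0.0
SHIFT [ 402.402 -227.58     0.804] TURN [-0.001  0.    -0.001]
t 0.15 at [ 172.494 -626.283  230.497] yaw 0.2688190127006451 q [ 1.316  0.322 -0.07   1.451  0.023  1.371 -0.057] F [-0.209 -0.173  0.267] gap 84.84691544113699 0.0
SHIFT [ 597.709 -766.971   81.565] TURN [-0.001  0.    -0.001]
```

>>> play_rows([
  [402,-228,0,0,0,0,85],
  [402,-228,0,0,0,0,85],
  [402,-228,0,0,0,0,85],
  [402,-228,0,0,0,0,85],
  [402,-228,0,0,0,0,85],
  [402,-228,0,0,0,0,85],
  [402,-228,0,0,0,0,85],
  [402,-228,0,0,0,0,85],
  [402,-228,0,0,0,0,85],
  [402,-228,0,0,0,0,85],
])

```text
clock: 1.15
ee_pos: [504.1, -293.0, 231.3]
tcp_rot: [-0.001, 0.99, 0.139, 0.001]
wrist_force: [0.7, 0.0, 0.6]
finger_gap: 85.4
finger_force: 0.0
```

```bash
python3 - <<'E'
from h import *
go((545,272,150),0.27)
E
```

```text
t 1.15 at [ 504.12  -293.027  231.305] yaw 0.2788274529831714 q [ 0.812  0.2   -0.377  1.613  0.071  1.342 -0.866] F [0.653 0.033 0.621] gap 85.43573072002484 0.0
SHIFT [ 194.557 -531.747   83.248] TURN [-0.003 -0.003  0.009]
```

>>> play_rows([
  [195,-532,40,0,0,0.01,85],
  [195,-532,40,0,0,0.01,85],
  [195,-532,40,0,0,0.01,85],
  [195,-532,40,0,0,0.01,85],
  [195,-532,40,0,0,0.01,85],
  [195,-532,40,0,0,0.01,85],
  [195,-532,80,0,0,0.01,85],
  [195,-532,80,0,0,0.01,85],
  [195,-532,80,0,0,0.01,85],
  [195,-532,80,0,0,0.01,85],
])

```text
clock: 2.15
ee_pos: [540.5, 193.7, 166.7]
tcp_rot: [0.0, 0.992, 0.128, 0.0]
wrist_force: [1.2, -0.7, 0.0]
finger_gap: 85.0
finger_force: 0.0
```

>>> play_rows([
  [0,0,0,0,0,0,85],
  [0,0,0,0,0,0,85],
  [0,0,0,0,0,0,85],
  [0,0,0,0,0,0,85],
])

```text
clock: 2.55
ee_pos: [541.1, 190.4, 167.3]
tcp_rot: [0.001, 0.992, 0.127, 0.0]
wrist_force: [0.2, -0.1, -0.1]
finger_gap: 84.8
finger_force: 0.0
```

```bash
python3 - <<'E'
from h import *
go((545,272,150),0.27)
cv2.imwrite('pics/w1.png',arm.get_image('wrist'))
E
```

```text
t 2.55 at [541.066 190.43  167.273] yaw 0.25535830901973977 q [ 0.236  0.273 -0.722  1.709  0.191  1.231 -1.847] F [ 0.182 -0.079 -0.057] gap 84.83763547901768 0.0
SHIFT [ 24.409 -77.953  17.18 ] TURN [ 0.001 -0.    -0.015]
```

View pics/w1.png

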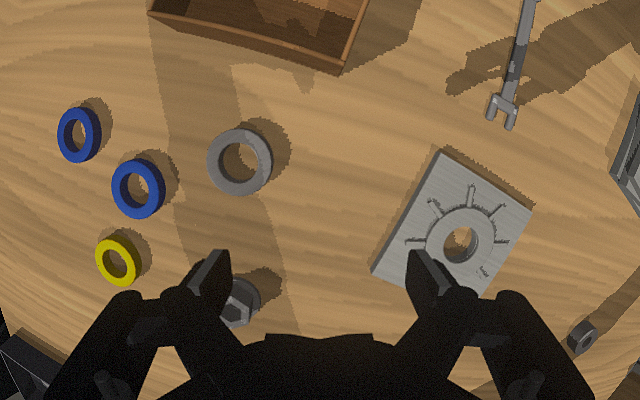

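The wrist view shows the grey washer at (240,161), the plate with its seat hole at about (461,240), and the nut partly behind the left finger at (238,303).

```bash
python3 - <<'E'
from h import *
s=arm.sense();W=cv2.imread('pics/w1.png');m=grey(W)
A=blob(m,(240,161),40)
for z in(0,9,18):
    P=np.array([cast('wrist',p,z,s)[:2] for p in A[:,0].astype(float)],np.float32);print(z,cv2.minEnclosingCircle(P))
print('seat hole',cast('wrist',(460,239),20,s))
T=cv2.imread('pics/top0.png');g=cv2.cvtColor(T,cv2.COLOR_BGR2GRAY)
print('top hole',cast('top',(329.5,221.5),20))
f=W.astype(int);br=((f[:,:,2]-f[:,:,0]>25)*255).astype(np.uint8)
B=blob(br,(462,240),26);print(cv2.fitEllipse(B))
f=T.astype(int);br=((f[:,:,2]-f[:,:,0]>25)*255).astype(np.uint8)
B=blob(br,(330,221),13);e=cv2.fitEllipse(B);print(e,cast('top',e[0],20))
E
```

```text
0 ((543.4044189453125, 277.56011962890625), 36.801570892333984)
9 ((545.297119140625, 275.5803527832031), 35.7340202331543)
18 ((547.189697265625, 273.60052490234375), 34.66655349731445)
seat hole [526.171  27.007  20.   ]
top hole [518.298  19.291  20.   ]
((457.4339294433594, 240.65927124023438), (20.87445831298828, 34.53566360473633), 42.046791076660156)
((328.8619689941406, 221.53982543945312), (15.325150489807129, 16.480655670166016), 94.80955505371094) [518.169  20.885  20.   ]
```

```bash
python3 - <<'E'
from h import *
go((546,273,60),0.27)
E
```

```text
t 2.6 at [541.033 190.659 167.376] yaw 0.25557886599268453 q [ 0.236  0.273 -0.722  1.709  0.191  1.231 -1.847] F [-0.168 -0.089 -0.619] gap 84.86741659220348 0.0
SHIFT [ 25.586 -78.529 107.298] TURN [ 0.001 -0.    -0.014]
```

>>> play_rows([
  [26,-79,40,0,0,-0.01,85],
  [26,-79,40,0,0,-0.01,85],
  [26,-79,60,0,0,-0.01,85],
  [26,-79,100,0,0,-0.01,85],
  [26,-79,107,0,0,-0.01,85],
  [26,-79,107,0,0,-0.01,85],
  [26,-79,107,0,0,-0.01,85],
  [26,-79,107,0,0,-0.01,85],
])

```text
clock: 3.4
ee_pos: [546.8, 276.0, 62.4]
tcp_rot: [-0.0, 0.991, 0.134, 0.002]
wrist_force: [-0.5, -0.7, 0.4]
finger_gap: 85.0
finger_force: 0.0
```

```bash
python3 - <<'E'
from h import *
go((546,273,-2),0.27)
s=arm.sense();W=arm.get_image('wrist');cv2.imwrite('pics/w2.png',W);m=grey(W)
# expected pixel
c=arm.calibration('wrist');T=np.linalg.inv(c['tool_from_camera']);q=s['tcp_rot'];R=Ro.from_quat([q[1],q[2],q[3],q[0]])
p=T[:3,:3]@R.inv().apply(np.array([546,273,18])-s['ee_pos'])+T[:3,3];th=np.arctan2(np.hypot(p[0],p[1]),p[2]);u=p[:2]/np.hypot(*p[:2])*th*309.7+[318.6,201.4];print(u)
A=blob(m,tuple(int(v) for v in u),90);print(cv2.boundingRect(A))
P=np.array([cast('wrist',p,18,s)[:2] for p in A[:,0].astype(float)],np.float32);print(cv2.minEnclosingCircle(P))
E
```

```text
t 3.4 at [546.777 276.033  62.355] yaw 0.26786318073784454 q [ 0.054  0.47  -0.703  1.715  0.34   1.078 -2.061] F [-0.455 -0.661  0.395] gap 85.02391660442099 0.0
SHIFT [-1.774  2.73  64.349] TURN [-0.    -0.003 -0.002]
[323.898 228.622]
(271, 173, 103, 101)
((547.408935546875, 275.42047119140625), 34.91025924682617)
```

View pics/w2.png

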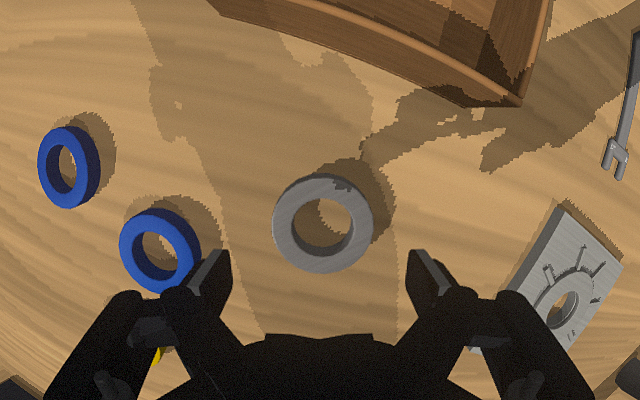

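The washer is centred at (322,222), midway between the pads, and nothing obstructs the descent.

>>> play_rows([
  [0,1,30,0,0,0,85],
  [0,1,50,0,0,0,85],
  [0,1,60,0,0,0,85],
  [0,1,62,0,0,0,85],
  [0,1,62,0,0,0,85],
  [0,1,62,0,0,0,60],
  [0,1,62,0,0,0,60],
  [0,1,62,0,0,0,60],
  [0,1,62,0,0,0,60],
  [0,1,62,0,0,0,60],
], newtons=60)

```text
clock: 4.45
ee_pos: [546.8, 275.0, 0.6]
tcp_rot: [0.0, 0.991, 0.134, 0.001]
wrist_force: [-2.1, -1.5, 7.7]
finger_gap: 65.7
finger_force: 64.5
```

>>> play_rows([
  [0,0,-5,0,0,0,60],
  [0,0,-20,0,0,0,60],
  [0,0,-50,0,0,0,60],
  [0,0,-80,0,0,0,60],
  [0,0,-100,0,0,0,60],
  [0,0,-100,0,0,0,60],
  [0,0,-100,0,0,0,60],
])

```text
clock: 5.15
ee_pos: [545.4, 274.7, 98.2]
tcp_rot: [0.0, 0.991, 0.134, 0.0]
wrist_force: [0.3, -0.4, -3.5]
finger_gap: 65.3
finger_force: 67.9
```

```bash
python3 - <<'E'
from h import *
go((518.3,20.5,100),0.27)
s=arm.sense();W=arm.get_image('wrist');cv2.imwrite('pics/w3.png',W);m=grey(W)
f=W.astype(int)
cs=cv2.findContours(m,cv2.RETR_EXTERNAL,cv2.CHAIN_APPROX_NONE)[0]
for A in cs:
    if cv2.contourArea(A)>300: print(cv2.boundingRect(A),cv2.contourArea(A))
E
```

```text
t 5.15 at [545.405 274.685  98.202] yaw 0.2687483733805789 q [ 0.071  0.43  -0.722  1.688  0.308  1.141 -2.037] F [ 0.328 -0.412 -3.547] gap 65.28885349022701 67.93600391596556
SHIFT [-93.624 237.865  -1.743] TURN [ 0.    -0.    -0.001]
(611, 346, 23, 34) 328.5
(393, 245, 28, 43) 359.0
(217, 245, 28, 43) 349.5
(248, 196, 142, 135) 14606.5
(478, 195, 126, 145) 9151.0
(577, 0, 63, 171) 1991.0
```

View pics/w3.png

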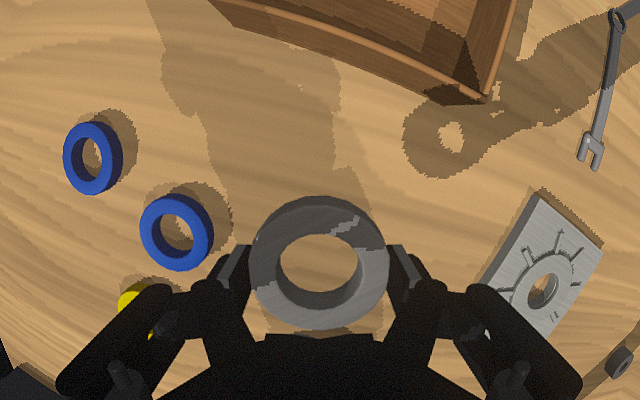

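The washer is held level at (319,262) between the pads.

```bash
python3 - <<'E'
from h import *
s=arm.sense();m=grey(cv2.imread('pics/w3.png'));A=blob(m,(319,262),68)
for z in(113,115.6,118):
    P=np.array([cast('wrist',p,z,s)[:2] for p in A[:,0].astype(float) if p[1]<255 ],np.float32)
    x,y=P.T;k=np.linalg.lstsq(np.c_[2*x,2*y,1+0*x],x*x+y*y,rcond=None)[0];c=k[:2];r=np.sqrt(k[2]+c@c)
    d=c-s['ee_pos'][:2];print(z,c,r,'in tool x,y',[d[0]*np.cos(.269)+d[1]*np.sin(.269),d[0]*np.sin(.269)-d[1]*np.cos(.269)])
E
```

```text
113 [549.874 276.333] 30.52765 in tool x,y [np.float64(5.475338877475906), np.float64(-0.6683488277999803)]
115.6 [551.156 276.69 ] 29.9014 in tool x,y [np.float64(6.806971538294802), np.float64(-0.6722187735632046)]
118 [552.341 277.02 ] 29.323092 in tool x,y [np.float64(8.03614391944615), np.float64(-0.6757814285186412)]
```

```bash
python3 - <<'E'
from h import *
s=arm.sense();m=grey(cv2.imread('pics/w3.png'));A=blob(m,(319,262),90);print(cv2.boundingRect(A))
for z in(108,112,115.6):
    P=np.array([cast('wrist',p,z,s)[:2] for p in A[:,0].astype(float) if p[1]<255 ],np.float32)
    x,y=P.T;k=np.linalg.lstsq(np.c_[2*x,2*y,1+0*x],x*x+y*y,rcond=None)[0];c=k[:2];r=np.sqrt(k[2]+c@c)
    d=c-s['ee_pos'][:2];print(z,c,r,'in tool x,y',[d[0]*np.cos(.269)+d[1]*np.sin(.269),d[0]*np.sin(.269)-d[1]*np.cos(.269)])
E
```

```text
(248, 196, 142, 135)
108 [546.709 275.57 ] 32.33661 in tool x,y [np.float64(2.2214281339441735), np.float64(-0.7738025143197417)]
112 [548.704 276.122] 31.355322 in tool x,y [np.float64(4.291292359647647), np.float64(-0.7763424179796987)]
115.6 [550.499 276.619] 30.473349 in tool x,y [np.float64(6.1541117358404955), np.float64(-0.7786001200934816)]
```

```bash
python3 - <<'E'
from h import *
from scipy.optimize import least_squares
s=arm.sense();m=grey(cv2.imread('pics/w3.png'));A=blob(m,(319,262),90)[:,0]
for z in(112,115.6):
  for lim in(225,240,260):
    P=np.array([cast('wrist',p,z,s)[:2] for p in A.astype(float) if p[1]<lim])
    r=least_squares(lambda c:np.hypot(*(P-c).T)-34,s['ee_pos'][:2],loss='soft_l1');d=r.x-s['ee_pos'][:2]
    print(z,lim,len(P),np.abs(r.fun).mean(),d[0]*np.cos(.269)+d[1]*np.sin(.269),d[0]*np.sin(.269)-d[1]*np.cos(.269))
print([tuple(A[A[:,1]==y][:,0]) for y in (200,220,240,255)])
E
```

```text
112 225 147 0.4593176188860449 1.4194583243609564 -0.6220472126932294
112 240 182 0.672258700275144 1.2323313535865108 -0.8709668313879195
112 260 225 0.795813583828248 1.1230250986610044 -0.7842332396554242
115.6 225 147 0.5075266522327421 2.3224382907793824 -0.6107144552710416
115.6 240 182 0.7754932787412484 2.1079557930197033 -0.8949979394653408
115.6 260 225 0.9968144174210981 1.961484546222677 -0.8418556294132418
[(np.int32(300), np.int32(299), np.int32(298), np.int32(295), np.int32(294), np.int32(295), np.int32(345), np.int32(344), np.int32(343), np.int32(340)), (np.int32(266), np.int32(371)), (np.int32(255), np.int32(383)), (np.int32(249), np.int32(389))]
```

```bash
python3 - <<'E'
from h import *
go((455,10,140),0.27)
E
```

```text
t 5.2 at [544.773 274.233  97.119] yaw 0.26877400638252646 q [ 0.071  0.431 -0.722  1.689  0.308  1.141 -2.037] F [-0.531  0.436 -3.325] gap 65.51206340237606 67.9344318062067
SHIFT [-156.794  230.933  -42.458] TURN [ 0.001  0.002 -0.001]
```

>>> play_rows([
  [-30,40,-40,0,0,0,60],
  [-157,231,-42,0,0,0,60],
  [-157,231,-42,0,0,0,60],
  [-157,231,-42,0,0,0,60],
  [-157,231,-42,0,0,0,60],
  [-157,231,-42,0,0,0,60],
  [-157,231,-42,0,0,0,60],
  [-157,231,-42,0,0,0,60],
  [-157,231,-42,0,0,0,60],
  [-157,231,-42,0,0,0,60],
])

```text
clock: 6.2
ee_pos: [455.5, 12.1, 139.7]
tcp_rot: [-0.0, 0.991, 0.135, -0.0]
wrist_force: [-0.9, -0.6, -3.7]
finger_gap: 65.1
finger_force: 69.0
```

```bash
python3 - <<'E'
from h import *
go((455,10,140),0.27)
cv2.imwrite('pics/w4.png',arm.get_image('wrist'))
E
```

```text
t 6.2 at [455.483  12.058 139.66 ] yaw 0.2716508650617566 q [ 0.566  0.    -0.643  2.009 -0.001  1.133 -1.376] F [-0.907 -0.65  -3.694] gap 65.13420981988287 68.97367637604475
SHIFT [-1.018  1.853 -0.341] TURN [-0.001  0.001  0.002]
```

View pics/w4.png

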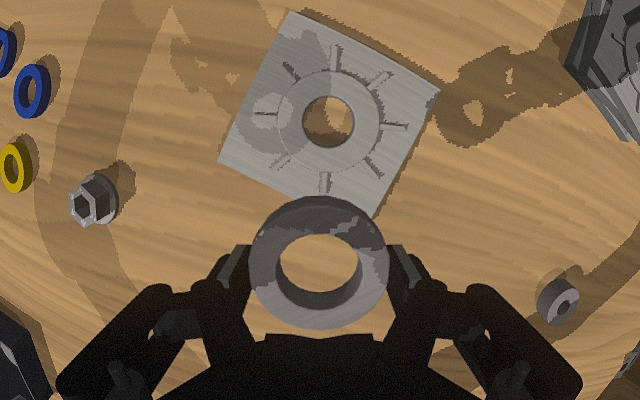

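The plate is clear here: hole centre (328,121), corners (289,10), (440,90), (374,219) and (218,160).

```bash
python3 - <<'E'
from h import *
s=arm.sense()
print('hole',cast('wrist',(328,121),20,s),'L/R',cast('wrist',(302,121),20,s),cast('wrist',(354.5,121),20,s))
C=np.array([cast('wrist',p,14,s)[:2] for p in((289,10),(440,90),(374,219),(218,160))])
print(C.mean(0),C,[np.linalg.norm(C[i]-C[i-1]) for i in range(4)])
for p,zz in(((93,200),34),): print('nut',cast('wrist',p,17,s))
print('spacer',cast('wrist',(558,302),15,s))
go((519,21,100),.27)
E
```

```text
hole [520.254  22.523  20.   ] L/R [514.447  43.554  20.   ] [526.518   1.068  20.   ]
[523.586  20.34 ] [[607.917  81.671]
 [578.082 -66.089]
 [446.313 -43.244]
 [462.031 109.023]] [np.float64(148.42757812886137), np.float64(150.74270323281343), np.float64(133.73452620763572), np.float64(153.07610132387595)]
nut [385.248 248.651  17.   ]
spacer [ 399.397 -340.836   15.   ]
t 6.25 at [455.567  11.938 139.769] yaw 0.2715089791898011 q [ 0.566  0.    -0.643  2.009 -0.001  1.134 -1.376] F [ 0.916 -0.741 -3.323] gap 65.12168989718258 68.9741038531065
SHIFT [63.562  8.317 39.726] TURN [-0.001  0.001  0.002]
```

>>> play_rows([
  [40,5,10,0,0,0,60],
  [62,8,40,0,0,0,60],
  [62,8,80,0,0,0,60],
  [62,8,105,0,0,0,60],
  [62,8,110,0,0,0,60],
  [62,8,110,0,0,0,60],
  [62,8,110,0,0,0,60],
])

```text
clock: 6.95
ee_pos: [518.8, 19.7, 31.6]
tcp_rot: [0.0, 0.991, 0.134, 0.001]
wrist_force: [-0.5, 0.8, -3.0]
finger_gap: 65.3
finger_force: 69.0
```

```bash
python3 - <<'E'
from h import *
go((518,21,21),0.27)
E
```

```text
t 6.95 at [518.834  19.691  31.611] yaw 0.269451011985679 q [ 0.48   0.303 -0.636  1.967  0.222  0.938 -1.567] F [-0.508  0.815 -2.983] gap 65.31227823724079 68.96771751344204
SHIFT [-0.482 -1.492 10.609] TURN [ 0.001 -0.002 -0.001]
```

>>> play_rows([
  [0,-1,6,0,0,0,60],
  [0,-1,8,0,0,0,60],
  [0,-1,9,0,0,0,60],
  [0,-1,10,0,0,0,60],
  [0,-1,10,0,0,0,60],
  [0,-1,10,0,0,0,60],
])

```text
clock: 7.55
ee_pos: [517.3, 20.0, 20.7]
tcp_rot: [0.0, 0.991, 0.134, 0.0]
wrist_force: [-1.7, -0.7, 3.2]
finger_gap: 65.3
finger_force: 69.6
```

>>> play_rows([
  [0,0,0,0,0,0,85],
  [0,0,0,0,0,0,85],
  [0,0,0,0,0,0,85],
  [0,0,0,0,0,0,85],
  [0,0,-10,0,0,0,85],
  [0,0,-40,0,0,0,85],
  [0,0,-80,0,0,0,85],
  [0,0,-110,0,0,0,85],
  [0,0,-110,0,0,0,85],
])

```text
clock: 8.45
ee_pos: [520.7, 20.6, 135.5]
tcp_rot: [0.001, 0.991, 0.134, 0.005]
wrist_force: [0.5, 1.0, 0.1]
finger_gap: 84.9
finger_force: 0.0
```

```bash
python3 - <<'E'
from h import *
go((440,-310,140),0.27)
T=arm.get_image('wrist');cv2.imwrite('pics/w5.png',T)
E
```

```text
t 8.45 at [520.671  20.589 135.483] yaw 0.26896670272465323 q [ 0.531  0.162 -0.671  1.877  0.114  1.13  -1.483] F [0.484 0.965 0.052] gap 84.92703872374908 0.0
SHIFT [-165.574  297.285   -4.904] TURN [ 0.004 -0.009 -0.001]
```

View pics/w5.png

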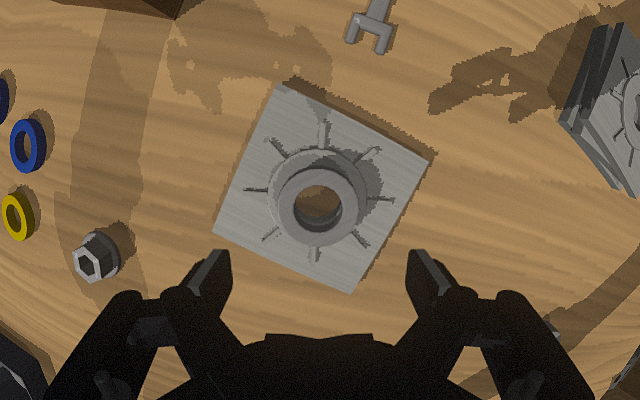

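The washer lies flat on the seat. Its top face spans about 275–362 across, centred at (318,205). The seat rim spans 268–370, with its top edge at 147.

```bash
python3 - <<'E'
from h import *
s=arm.sense()
print('washer',cast('wrist',(318.5,205),38,s),'edges',cast('wrist',(275,205),38,s),cast('wrist',(362,205),38,s))
print('washer far/near',cast('wrist',(318,165),38,s),cast('wrist',(318,247),38,s))
print('seat far',cast('wrist',(318,147),20,s))
C=np.array([cast('wrist',p,14,s)[:2] for p in((280,84),(433,158),(352,293),(212,230))])
print(C.mean(0),[np.linalg.norm(C[i]-C[i-1]) for i in range(4)])
im=arm.get_image('top');cv2.imwrite('pics/t2.png',im);f=im.astype(int);br=((f[:,:,2]-f[:,:,0]>25)*255).astype(np.uint8)
B=blob(br,(329,221),12);e=cv2.fitEllipse(B);print(e,cast('top',e[0],38))
E
```

```text
washer [518.576  20.647  38.   ] edges [509.272  54.482  38.   ] [527.849 -13.226  38.   ]
washer far/near [549.684  29.612  38.   ] [483.007  11.292  38.   ]
seat far [561.559  32.855  20.   ]
[519.842  20.17 ] [np.float64(146.66923343753308), np.float64(147.82770291863844), np.float64(151.4350716000474), np.float64(149.55546335524727)]
((327.9162292480469, 220.26458740234375), (11.409777641296387, 23.19731903076172), 176.5316925048828) [519.489  24.116  38.   ]
```

```bash
python3 - <<'E'
from h import *
go((398.5,-341.5,120),0.27)
E
```

```text
t 8.55 at [517.671  20.079 131.193] yaw 0.26877706455843786 q [ 0.53   0.166 -0.67   1.883  0.115  1.129 -1.484] F [-0.203 -0.263 -1.145] gap 84.67151886794896 0.0
SHIFT [-210.929  316.937   11.242] TURN [ 0.001 -0.002 -0.001]
```

>>> play_rows([
  [-211,317,0,0,0,0,85],
  [-211,317,0,0,0,0,85],
  [-211,317,0,0,0,0,85],
  [-211,317,0,0,0,0,85],
  [-211,317,0,0,0,0,85],
  [-211,317,0,0,0,0,85],
  [-211,317,11,0,0,0,85],
  [-211,317,11,0,0,0,85],
  [-211,317,11,0,0,0,85],
  [-211,317,11,0,0,0,85],
])

```text
clock: 9.55
ee_pos: [396.8, -341.0, 117.5]
tcp_rot: [-0.002, 0.991, 0.133, -0.001]
wrist_force: [0.0, 1.1, 0.9]
finger_gap: 84.9
finger_force: 0.0
```

>>> play_rows([
  [0,0,0,0,0,0,85],
  [0,0,0,0,0,0,85],
])

```text
clock: 9.75
ee_pos: [398.7, -339.8, 119.0]
tcp_rot: [-0.0, 0.991, 0.135, -0.0]
wrist_force: [0.5, 0.5, 0.5]
finger_gap: 85.1
finger_force: 0.0
```

```bash
cat > fit.py <<'E'
from h import *
from scipy.optimize import least_squares
def topcircle(W,s,c,z,r,thr=28):
    """hull of grey blob nearest pixel c, cast at z; centre with given radius, from far-side (image upper) points"""
    f=W.astype(int);m=(((f.max(2)-f.min(2))<thr)&(f.max(2)>45)).astype(np.uint8)*255
    A=blob(m,c,110)[:,0];bb=cv2.boundingRect(A)
    P=np.array([cast('wrist',p,z,s)[:2] for p in A.astype(float)])
    q=least_squares(lambda k:np.hypot(*(P-k).T)-r,P.mean(0),loss='soft_l1')
    return bb,q.x,np.abs(q.fun).mean()
def pix(X,s):
    c=arm.calibration('wrist');T=np.linalg.inv(c['tool_from_camera']);q=s['tcp_rot'];R=Ro.from_quat([q[1],q[2],q[3],q[0]])
    p=T[:3,:3]@R.inv().apply(np.array(X)-s['ee_pos'])+T[:3,3];h=np.hypot(p[0],p[1])
    return p[:2]/h*np.arctan2(h,p[2])*309.7+[318.57,201.45]
E
python3 - <<'E'
from fit import *
go((398.5,-341.5,60),0.27)
s=arm.sense();W=arm.get_image('wrist');cv2.imwrite('pics/w6.png',W)
c=pix((398.5,-341.5,30),s);print(c,topcircle(W,s,tuple(int(v) for v in c),30,30))
E
```

```text
t 9.75 at [ 398.68  -339.845  118.968] yaw 0.27163979528870524 q [ 0.983  0.161 -0.355  1.889  0.062  1.103 -0.694] F [0.47  0.485 0.5  ] gap 85.13369012830833 0.0
SHIFT [-0.613  1.581 58.967] TURN [-0.001  0.     0.002]
[321.479 206.917] ((281, 161, 75, 78), array([ 401.975, -337.733]), np.float64(0.8000183805970664))
```

View pics/w6.png

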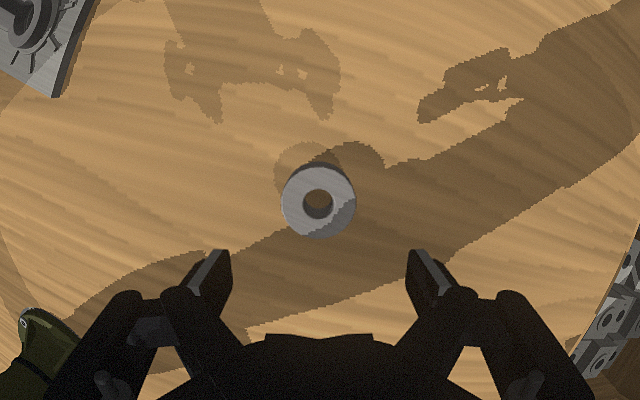

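The spacer's top face is centred at (318,202), with its far side face showing above. That puts it about 2–3 mm ahead of the TCP.

```bash
python3 - <<'E'
from fit import *
s=arm.sense();print(cast('wrist',(318.5,202),30,s))
go((401,-338.7,2),0.27)
E
```

```text
[ 401.702 -338.458   30.   ]
t 9.8 at [ 398.679 -340.077  119.133] yaw 0.2714716619432399 q [ 0.983  0.161 -0.354  1.889  0.062  1.103 -0.694] F [-0.111 -0.418 -0.185] gap 85.02807315858591 0.0
SHIFT [  2.603  -0.678 117.134] TURN [-0.    -0.     0.001]
```

>>> play_rows([
  [3,-1,40,0,0,0,85],
  [3,-1,80,0,0,0,85],
  [3,-1,105,0,0,0,85],
  [3,-1,117,0,0,0,85],
  [3,-1,117,0,0,0,85],
  [3,-1,117,0,0,0,85],
  [3,-1,117,0,0,0,52],
  [3,-1,117,0,0,0,52],
  [3,-1,117,0,0,0,52],
  [3,-1,117,0,0,0,52],
], newtons=60)

```text
clock: 10.8
ee_pos: [401.5, -339.9, 4.2]
tcp_rot: [0.001, 0.991, 0.134, 0.001]
wrist_force: [-1.5, 3.3, 9.4]
finger_gap: 58.2
finger_force: 63.1
```

>>> play_rows([
  [0,0,0,0,0,0,52],
  [0,0,0,0,0,0,52],
  [0,0,-5,0,0,0,52],
  [0,0,-30,0,0,0,52],
  [0,0,-80,0,0,0,52],
  [0,0,-130,0,0,0,52],
  [0,0,-130,0,0,0,52],
  [0,0,-130,0,0,0,52],
])

```text
clock: 11.6
ee_pos: [400.6, -340.1, 133.0]
tcp_rot: [0.001, 0.991, 0.134, 0.0]
wrist_force: [-0.7, 0.9, -5.7]
finger_gap: 58.0
finger_force: 66.9
```

```bash
python3 - <<'E'
from fit import *
s=arm.sense();W=arm.get_image('wrist');cv2.imwrite('pics/w7.png',W)
print(topcircle(W,s,(319,255),s['ee_pos'][2]+28,30))
go((519,20.5,135),0.27)
E
```

```text
((253, 201, 133, 133), array([ 404.31 , -338.203]), np.float64(1.4771858530887232))
t 11.65 at [ 399.48  -339.188  131.166] yaw 0.2686939029126905 q [ 0.987  0.15  -0.36   1.875  0.059  1.129 -0.697] F [ 0.027 -0.155 -4.923] gap 57.8839039969857 66.89844287931919
SHIFT [ 210.712 -315.058   -3.732] TURN [-0.001  0.001 -0.001]
```

```bash
python3 - <<'E'
from fit import *
s=arm.sense();W=cv2.imread('pics/w7.png')
z=s['ee_pos'][2]-3+30
u=np.array([np.cos(.269),np.sin(.269)])
for row in(201,334):
    for zz in(z,z-30):print(row,zz,(cast('wrist',(319,row),zz,s)-s['ee_pos'])[:2]@u)
cv2.imwrite('pics/w7c.png',cv2.resize(W[180:350,220:420],None,fx=3,fy=3))
E
```

```text
201 158.16571133497274 37.2678489827653
201 128.16571133497274 28.68015376084044
334 158.16571133497274 -28.744000485658617
334 128.16571133497274 -54.43814196070833
```

View pics/w7c.png

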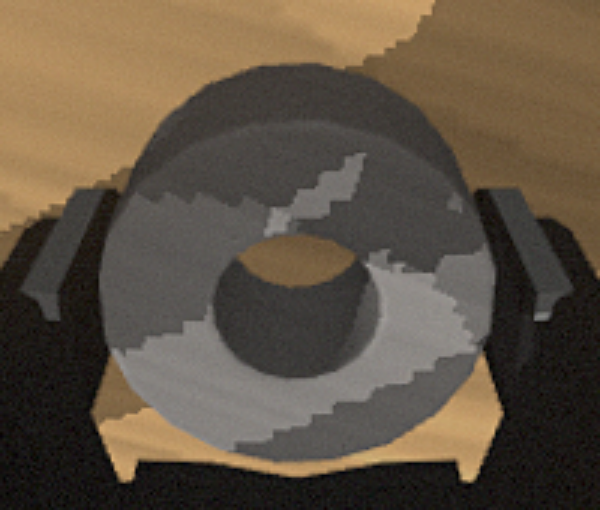

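The spacer is held level between the pads (crop rows 120–460), with an in-hand offset of about 0 along tool x.

>>> play_rows([
  [211,-315,-4,0,0,0,52],
  [211,-315,-4,0,0,0,52],
  [211,-315,-4,0,0,0,52],
  [211,-315,-4,0,0,0,52],
  [211,-315,-4,0,0,0,52],
  [211,-315,-4,0,0,0,52],
  [211,-315,-4,0,0,0,52],
  [211,-315,-4,0,0,0,52],
  [211,-315,-4,0,0,0,52],
  [211,-315,-4,0,0,0,52],
])

```text
clock: 12.65
ee_pos: [518.5, 20.4, 133.7]
tcp_rot: [-0.0, 0.991, 0.135, -0.002]
wrist_force: [0.0, -1.4, -4.8]
finger_gap: 57.7
finger_force: 67.1
```

>>> play_rows([
  [0,0,0,0,0,0,52],
  [0,0,0,0,0,0,52],
])

```text
clock: 12.85
ee_pos: [519.5, 18.2, 135.2]
tcp_rot: [0.0, 0.991, 0.133, -0.001]
wrist_force: [-0.7, -0.8, -4.4]
finger_gap: 57.8
finger_force: 67.1
```

```bash
python3 - <<'E'
from h import *
go((519,20.5,52),0.27)
E
```

```text
t 12.85 at [519.511  18.216 135.158] yaw 0.2661198324349096 q [ 0.541  0.171 -0.679  1.871  0.118  1.142 -1.485] F [-0.722 -0.789 -4.45 ] gap 57.814513341710345 67.12915733456612
SHIFT [ 0.277 -2.335 83.158] TURN [-0.     0.002 -0.004]
```

>>> play_rows([
  [0,-1,35,0,0,0,52],
  [0,-1,65,0,0,0,52],
  [0,-1,80,0,0,0,52],
  [0,-1,83,0,0,0,52],
  [0,-1,83,0,0,0,52],
  [0,-1,83,0,0,0,52],
])

```text
clock: 13.45
ee_pos: [521.4, 20.8, 54.6]
tcp_rot: [0.0, 0.991, 0.134, 0.001]
wrist_force: [0.3, 0.1, -4.8]
finger_gap: 57.8
finger_force: 67.1
```

```bash
python3 - <<'E'
from h import *
go((519,20.5,41),0.27)
E
```

```text
t 13.45 at [521.429  20.838  54.596] yaw 0.2683545439968301 q [ 0.503  0.277 -0.661  1.944  0.204  0.984 -1.556] F [ 0.348  0.125 -4.832] gap 57.804149212896434 67.11579535156488
SHIFT [-2.466 -0.33  13.59 ] TURN [ 0.001 -0.002 -0.002]
```

>>> play_rows([
  [-1,0,6,0,0,0,52],
  [-1,0,9,0,0,0,52],
  [-1,0,10,0,0,0,52],
  [-1,0,11,0,0,0,52],
  [-1,0,11,0,0,0,52],
  [-1,0,11,0,0,0,52],
])

```text
clock: 14.05
ee_pos: [519.1, 20.7, 42.4]
tcp_rot: [0.0, 0.991, 0.134, -0.0]
wrist_force: [-2.7, -0.2, -0.6]
finger_gap: 57.6
finger_force: 67.4
```

>>> play_rows([
  [0,0,1,0,0,0,52],
  [0,0,1,0,0,0,52],
  [0,0,1,0,0,0,52],
])

```text
clock: 14.35
ee_pos: [519.1, 20.7, 42.3]
tcp_rot: [0.0, 0.991, 0.134, -0.0]
wrist_force: [-6.0, -1.1, 7.3]
finger_gap: 58.0
finger_force: 68.4
```

Firm contact. Releasing and backing off.

>>> play_rows([
  [0,0,0,0,0,0,85],
  [0,0,0,0,0,0,85],
  [0,0,0,0,0,0,85],
  [0,0,0,0,0,0,85],
  [0,0,-15,0,0,0,85],
  [0,0,-50,0,0,0,85],
  [0,0,-90,0,0,0,85],
  [0,0,-110,0,0,0,85],
  [0,0,-110,0,0,0,85],
  [0,0,-110,0,0,0,85],
])

```text
clock: 15.35
ee_pos: [519.4, 20.6, 152.0]
tcp_rot: [0.0, 0.991, 0.134, 0.001]
wrist_force: [0.3, -0.7, -0.6]
finger_gap: 85.0
finger_force: 0.0
```

```bash
python3 - <<'E'
from fit import *
s=arm.sense();W=arm.get_image('wrist');cv2.imwrite('pics/w8.png',W)
f=W.astype(int);br=((f[:,:,2]-f[:,:,0]>25)*255).astype(np.uint8)
c=pix((519,20.5,68),s);print('expect spacer top',c)
print('washer exp',pix((518,20.6,38),s))
# grey-edge profile along row through centre
g=cv2.cvtColor(W,cv2.COLOR_BGR2GRAY);ed=cv2.Canny(g,40,110);r=int(c[1]);print('row',[int(k) for k in np.flatnonzero(ed[r,200:440])+200],'col',[int(k) for k in np.flatnonzero(ed[100:330,int(c[0])])+100])
for e in((30,0),(-30,0),(0,30),(0,-30)):
    u=np.array([np.cos(.269),np.sin(.269)]);v=np.array([u[1],-u[0]]);X=np.array([519,20.5])+u*e[0]+v*e[1];print(e,pix((X[0],X[1],68),s))
go((384,250,140),0.27)
E
```

```text
expect spacer top [319.389 208.665]
washer exp [318.827 199.378]
row [218, 223, 276, 280, 282, 302, 334, 356, 358, 364, 395, 399, 400] col [100, 103, 109, 117, 118, 124, 129, 131, 132, 133, 134, 135, 136, 142, 143, 145, 153, 160, 172, 194, 224, 244, 249, 250, 272, 273, 274]
(30, 0) [319.402 170.069]
(-30, 0) [319.369 244.502]
(0, 30) [358.269 208.596]
(0, -30) [280.471 208.658]
t 15.4 at [518.678  20.615 150.969] yaw 0.2689018999162514 q [ 0.549  0.151 -0.688  1.856  0.104  1.171 -1.476] F [-0.352 -0.284 -0.026] gap 85.10932927157081 0.0
SHIFT [ -68.891 -256.924   10.953] TURN [ 0.     0.001 -0.001]
```

The spacer's edges match the prediction within 2 px, so it is centred at about (518.5, 20.5). Next is the nut.

>>> play_rows([
  [-69,-257,10,0,0,0,85],
  [-69,-257,10,0,0,0,85],
  [-69,-257,10,0,0,0,85],
  [-69,-257,10,0,0,0,85],
  [-69,-257,10,0,0,0,85],
  [-69,-257,10,0,0,0,85],
  [-69,-257,10,0,0,0,85],
  [-69,-257,10,0,0,0,85],
  [-69,-257,10,0,0,0,85],
  [-69,-257,10,0,0,0,85],
])

```text
clock: 16.4
ee_pos: [385.0, 248.7, 140.8]
tcp_rot: [0.0, 0.991, 0.133, -0.0]
wrist_force: [0.3, 0.5, 1.0]
finger_gap: 84.9
finger_force: 0.0
```

```bash
python3 - <<'E'
from fit import *
s=arm.sense();W=arm.get_image('wrist');cv2.imwrite('pics/w9.png',W)
go((384,250,140),0.27);c=pix((384,250,34),s).astype(int);print(c)
cv2.imwrite('pics/w9c.png',cv2.resize(W[c[1]-60:c[1]+60,c[0]-70:c[0]+70],None,fx=5,fy=5,interpolation=cv2.INTER_CUBIC))
E
```

```text
t 16.45 at [384.949 248.928 140.906] yaw 0.26623811978669515 q [ 0.301  0.018 -0.927  1.995  0.016  1.136 -1.938] F [-0.119  0.026  0.099] gap 85.3534044598132 0.0
SHIFT [-0.633 -1.284  0.906] TURN [ 0.     0.001 -0.004]
[317 200]
```

View pics/w9c.png

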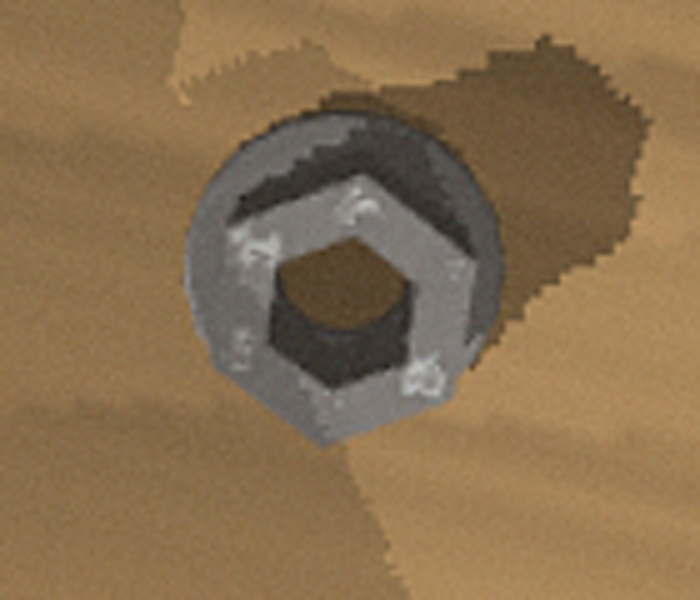

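The nut's hexagon top face has crop corners (360,175), (475,257), (450,400), (325,443), (215,362) and (230,225), on a flange centred at about (345,270). I've now used up my picture views (one over the limit of 10), so the rest is numeric.

```bash
python3 - <<'E'
from fit import *
from scipy.optimize import least_squares
s=arm.sense()
P=np.array([cast('wrist',(317-70+a/5,200-60+b/5),34,s)[:2] for a,b in((360,175),(475,257),(450,400),(325,443),(215,362),(230,225))])
d=P-P.mean(0);print(P.mean(0),np.hypot(*d.T),np.degrees(np.arctan2(d[:,1],d[:,0])))
c=P.mean(0);z=np.mean(((d[:,0]+1j*d[:,1])/24.2)**6);v=np.degrees(np.angle(z))/6
print('vertex angle mod60',v,'flat normals',[(v+30+60*k) for k in range(-3,3)])
a=(v+30)%60
# tool y dir = yaw-90 ; want yaw-90 = flat normal
yaws=[y for y in (np.radians(a+90+60*k) for k in range(-4,3))];y=min(yaws,key=lambda t:abs(t-.27));print('yaws',np.array(yaws),y)
go((c[0],c[1],80),y)
F=np.array([cast('wrist',(317-70+a/5,200-60+b/5),8,s)[:2] for a,b in((187,275),(502,260),(345,110))]);print(F)
E
```

```text
[381.956 251.482] [23.617 24.081 24.132 23.726 23.434 23.925] [   8.1    -51.374 -115.234 -172.22   127.393   66.308]
vertex angle mod60 7.131718333472072 flat normals [np.float64(-142.86828166652793), np.float64(-82.86828166652793), np.float64(-22.868281666527928), np.float64(37.13171833347207), np.float64(97.13171833347207), np.float64(157.13171833347207)]
yaws [-1.97  -0.923  0.124  1.172  2.219  3.266  4.313] 0.12447196624393046
t 16.45 at [384.949 248.928 140.906] yaw 0.26623811978669515 q [ 0.301  0.018 -0.927  1.995  0.016  1.136 -1.938] F [-0.119  0.026  0.099] gap 85.3534044598132 0.0
SHIFT [-2.177 -3.252 60.907] TURN [0.    0.001 0.142]
[[373.942 279.347]
 [391.978 223.994]
 [411.223 259.158]]
```

>>> play_rows([
  [-2,-3,30,0,0,0.14,85],
  [-2,-3,60,0,0,0.14,85],
  [-2,-3,80,0,0,0.14,85],
  [-2,-3,80,0,0,0.14,85],
  [-2,-3,80,0,0,0.14,85],
])

```text
clock: 16.95
ee_pos: [381.8, 252.3, 61.4]
tcp_rot: [-0.0, 0.998, 0.064, -0.0]
wrist_force: [0.1, -0.0, 1.6]
finger_gap: 85.3
finger_force: 0.0
```

```bash
python3 - <<'E'
from fit import *
go((382,251.5,10),.1245)
E
```

```text
t 16.95 at [381.836 252.332  61.399] yaw 0.12809690923367253 q [ 0.245  0.162 -0.929  2.076  0.156  0.974 -2.208] F [ 0.137 -0.049  1.624] gap 85.28453409925903 0.0
SHIFT [ 0.09   0.865 51.399] TURN [-0.     0.001  0.004]
```

>>> play_rows([
  [0,0,30,0,0,0,85],
  [0,0,45,0,0,0,85],
  [0,0,51,0,0,0,85],
  [0,0,51,0,0,0,85],
  [0,0,51,0,0,0,36],
  [0,0,51,0,0,0,36],
  [0,0,51,0,0,0,36],
  [0,0,51,0,0,0,36],
  [0,0,51,0,0,0,36],
  [0,0,51,0,0,0,36],
], newtons=60)

```text
clock: 17.95
ee_pos: [382.5, 252.6, 11.2]
tcp_rot: [0.0, 0.998, 0.064, 0.001]
wrist_force: [-0.1, -1.2, 6.2]
finger_gap: 40.8
finger_force: 62.1
```

>>> play_rows([
  [0,0,0,0,0,0,36],
  [0,0,0,0,0,0,36],
])

```text
clock: 18.15
ee_pos: [382.5, 252.5, 11.2]
tcp_rot: [0.0, 0.998, 0.064, 0.001]
wrist_force: [-0.8, -1.6, 6.5]
finger_gap: 40.8
finger_force: 62.1
```

>>> play_rows([
  [0,0,-5,0,0,0,36],
  [0,0,-30,0,0,0,36],
  [0,0,-80,0,0,0,36],
  [0,0,-130,0,0,0,36],
  [0,0,-150,0,0,0,36],
  [0,0,-150,0,0,0,36],
  [0,0,-150,0,0,0,36],
])

```text
clock: 18.85
ee_pos: [381.1, 251.9, 159.4]
tcp_rot: [0.001, 0.998, 0.064, -0.0]
wrist_force: [-0.9, -0.4, -3.4]
finger_gap: 40.6
finger_force: 62.2
```

```bash
python3 - <<'E'
from fit import *
s=arm.sense();W=arm.get_image('wrist');cv2.imwrite('pics/w10.png',W)
go((518.5,20.5,160),.1245)
# flange outline: expected vs seen, nut bottom at TCP-11
u=np.array([np.cos(.1245),np.sin(.1245)]);e=s['ee_pos']
for a,z in((30,8),(24.2,34),(-24.2,34),(12,34)): print(a,z,pix((e[0]+u[0]*a,e[1]+u[1]*a,e[2]-11+z),s))
g=cv2.GaussianBlur(cv2.cvtColor(W,cv2.COLOR_BGR2GRAY),(3,3),0);print('col edges',[int(k) for k in np.flatnonzero(cv2.Canny(g,30,90)[150:360,319])+150])
E
```

```text
t 18.9 at [380.481 251.618 158.563] yaw 0.12874132237501115 q [ 0.338 -0.012 -0.96   1.976 -0.011  1.176 -2.059] F [-0.83   0.303 -3.058] gap 40.84747741125391 62.22363373899498
SHIFT [107.201 246.927  -1.427] TURN [0.001 0.003 0.004]
30 8 [320.391 198.188]
24.2 34 [320.772 228.377]
-24.2 34 [320.07  321.542]
12 34 [320.587 254.895]
col edges [197, 231, 232, 233, 252, 269, 305, 322, 330, 338]
```

The nut is centred in the hand to about 1 mm. Carrying it to the stack.

>>> play_rows([
  [107,247,0,0,0,0,36],
  [107,247,0,0,0,0,36],
  [107,247,0,0,0,0,36],
  [107,247,0,0,0,0,36],
  [107,247,0,0,0,0,36],
  [107,247,0,0,0,0,36],
  [107,247,0,0,0,0,36],
  [107,247,0,0,0,0,36],
  [107,247,0,0,0,0,36],
  [107,247,0,0,0,0,36],
])

```text
clock: 19.9
ee_pos: [518.6, 23.0, 159.7]
tcp_rot: [-0.0, 0.998, 0.066, -0.0]
wrist_force: [0.6, -0.1, -3.4]
finger_gap: 40.8
finger_force: 62.2
```

>>> play_rows([
  [0,0,30,0,0,0,36],
  [0,0,55,0,0,0,36],
  [0,0,65,0,0,0,36],
  [0,0,65,0,0,0,36],
  [0,0,65,0,0,0,36],
  [0,0,65,0,0,0,36],
])

```text
clock: 20.5
ee_pos: [520.6, 21.5, 96.6]
tcp_rot: [0.0, 0.998, 0.064, 0.001]
wrist_force: [-0.3, -0.7, -1.7]
finger_gap: 41.1
finger_force: 62.1
```

```bash
python3 - <<'E'
from fit import *
go((518.5,20.5,79),.1245)
go((518.5,20.5,79),.1245)
E
```

```text
t 20.5 at [520.573  21.523  96.614] yaw 0.1290374270867787 q [ 0.546  0.222 -0.702  1.91   0.164  1.064 -1.665] F [-0.33  -0.658 -1.738] gap 41.072901345867976 62.10498637583896
SHIFT [-2.231  0.737 17.609] TURN [ 0.001 -0.002  0.005]
t 20.5 at [520.573  21.523  96.614] yaw 0.1290374270867787 q [ 0.546  0.222 -0.702  1.91   0.164  1.064 -1.665] F [-0.33  -0.658 -1.738] gap 41.072901345867976 62.10498637583896
SHIFT [-2.231  0.737 17.609] TURN [ 0.001 -0.002  0.005]
```

>>> play_rows([
  [-1,1,10,0,0,0,36],
  [-1,1,13,0,0,0,36],
  [-1,1,14,0,0,0,36],
  [-1,1,15,0,0,0,36],
  [-1,1,15,0,0,0,36],
  [-1,1,15,0,0,0,36],
])

```text
clock: 21.1
ee_pos: [518.7, 20.2, 80.3]
tcp_rot: [0.0, 0.998, 0.064, 0.0]
wrist_force: [0.5, 0.8, -3.3]
finger_gap: 40.7
finger_force: 62.2
```

>>> play_rows([
  [0,0,1,0,0,0,36],
  [0,0,1,0,0,0,36],
  [0,0,1,0,0,0,36],
])

```text
clock: 21.4
ee_pos: [518.8, 20.2, 79.3]
tcp_rot: [0.0, 0.998, 0.064, 0.0]
wrist_force: [-0.1, -0.4, -2.9]
finger_gap: 41.1
finger_force: 62.3
```

>>> play_rows([
  [0,0,1,0,0,0,36],
  [0,0,1,0,0,0,36],
  [0,0,1,0,0,0,36],
])

```text
clock: 21.7
ee_pos: [518.8, 20.2, 79.2]
tcp_rot: [0.0, 0.998, 0.064, 0.0]
wrist_force: [-2.8, 0.0, 5.0]
finger_gap: 40.8
finger_force: 63.2
```

Contact (about 8 N). Releasing.

>>> play_rows([
  [0,0,0,0,0,0,60],
  [0,0,0,0,0,0,85],
  [0,0,0,0,0,0,85],
  [0,0,0,0,0,0,85],
  [0,0,0,0,0,0,85],
  [0,0,-10,0,0,0,85],
  [0,0,-40,0,0,0,85],
  [0,0,-80,0,0,0,85],
  [0,0,-110,0,0,0,85],
  [0,0,-110,0,0,0,85],
])

```text
clock: 22.7
ee_pos: [521.7, 20.6, 193.6]
tcp_rot: [0.001, 0.998, 0.064, 0.005]
wrist_force: [-1.1, 0.4, 0.2]
finger_gap: 84.8
finger_force: 0.0
```

```bash
python3 - <<'E'
from fit import *
s=arm.sense();print(s['clock'],s['ee_pos'],s['wrist_force'],s['finger_gap'])
W=arm.get_image('wrist');cv2.imwrite('pics/w11.png',W)
u=np.array([np.cos(.128),np.sin(.128)]);v=np.array([u[1],-u[0]]);C=np.array([518.7,20.3])
for n,a,b,z in(('hex far',24.2,0,102),('hex near',-24.2,0,102),('hexL',0,-21,102),('hexR',0,21,102),('fl far',30,0,76),('fl L',0,-30,76),('fl R',0,30,76),('sp far',30,0,38),('wa far',34,0,20),('wa L',0,-34,38),('wa R',0,34,38)):
    X=C+u*a+v*b;print(n,pix((X[0],X[1],z),s))
g=cv2.GaussianBlur(cv2.cvtColor(W,cv2.COLOR_BGR2GRAY),(3,3),0);E=cv2.Canny(g,30,90)
c=pix((C[0],C[1],102),s).astype(int);print(c,'row',np.flatnonzero(E[c[1],230:410])+230,'col',np.flatnonzero(E[80:280,c[0]])+80)
T=arm.get_image('top');a=cv2.imread('pics/top0.png');d=(cv2.absdiff(T,a).max(2)>40).astype(np.uint8)*255
for k in cv2.findContours(cv2.morphologyEx(d,cv2.MORPH_OPEN,np.ones((3,3))),0,2)[0]:
    if cv2.contourArea(k)>40: print('changed',cv2.boundingRect(k))
# bystanders + plate position: grey blob outlines, before/after
for nm,p,r in(('plate',(330,221),50),('spares',(460,141),50),('spanner',(333,135),45)):
    print(nm,[cv2.boundingRect(blob(grey(i),p,r)) for i in(a,T)])
E
```

```text
22.7 [521.717  20.648 193.554] [-1.052  0.445  0.212] 84.75716509312895
hex far [319.201 179.835]
hex near [319.118 238.035]
hexL [292.749 209.75 ]
hexR [345.55  209.745]
fl far [319.06  167.121]
fl L [284.826 201.073]
fl R [353.179 201.075]
sp far [318.886 160.952]
wa far [318.822 154.69 ]
wa L [284.735 190.955]
wa R [352.946 190.964]
[319 209] row [234 238 285 286 287 288 303 333 345 356 380 381 386] col [ 98  99 106 110 123 124 130 131 132 133 134 135 145 149 162 168 171 181
 184 194 227 230 234 239 253]
changed (432, 354, 27, 34)
changed (429, 307, 11, 10)
changed (446, 284, 24, 21)
changed (228, 257, 106, 116)
changed (219, 202, 18, 17)
changed (229, 193, 19, 25)
changed (462, 166, 178, 179)
changed (298, 43, 314, 357)
plate [(294, 188, 70, 70), (294, 217, 35, 36)]
spares [(420, 106, 76, 74), (420, 105, 76, 75)]
spanner [(324, 95, 18, 74), (329, 96, 13, 57)]
```

The nut's edges match the prediction within 1–3 px, and the gripper is clear of the stack. The plate and spanner readings in the top view differ because the raised arm covers part of them; neither was touched. Handing in.

```bash
python3 -c "
from cell import arm
print(arm.job_done())"
```

```text
the job is handed in; nothing more can be done
None
```

The washer, spacer and nut were set down in that order on the plate, each within about 2–3 mm of the hole centre by my measurements, and the job was handed in at about 23 s; I viewed 11 pictures, one over the limit of 10.

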